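Snap the lid onto a sharps container

ROBOT

A 6-joint arm with a two-finger parallel gripper is mounted at the origin on the work surface. World frame = base frame: x ahead of the robot, y to its left, z up, the work surface at z = 0. Lengths are in mm, angles in rad, forces in N, time in s.
With the tool pointing down it reaches from about 400 to 925 mm from the base axis. Payload 12.5 kg.
Tool frame: the origin (TCP) lies at the very end of the fingers, on their centre line; the grasp point (between the pads) lies 19 mm behind it; z points along the fingers, y is the direction in which the jaws open and shut (so a half turn about z gives the same grasp; the last joint's range is limited). The gripper opens to 95 mm and grips with 3 to 60 N. Pads are 20 mm wide; open, the fingers measure 119 mm over their backs; the gripper's body (75 mm by 180 mm) begins 59 mm behind the grasp point.
Start: joints at [-1.373, 0.491, 1.559, -0, 1.092, -0.106], TCP at [186.991, -596.39, 214.661] pointing down, gripper open.
Joint ranges: [-3.1, 3.1], [-0.84, 2.19], [0.05, 2.79], [-1.13, 4.28], [0.06, 2.93], [-2.69, 2.69]. Speed limits (rad/s): [2.22, 2.22, 2.79, 3.14, 3.14, 3.14].

INTERFACE

Orientations are given as [roll, pitch, yaw] about the fixed x, y, z axes, in that order (R = Rz(yaw) Ry(pitch) Rx(roll)).
In Python, from cell import env gives the robot as it stands.
- The arm moves only by the shell command python3 -m pendant 'ROWS'. ROWS is JSON, a list that holds one entry, the list of rows, each a list of 5 numbers: the opening, from 0 (shut) to 1 (fully open), then the shift along the tool's x, y, z in m, then the turn about the tool's z in rad. A call has exactly 8 rows; each row is the pose to reach, as a shift and turn from the pose commanded when the call began, along the tool's axes at that moment; what a row does not reach only later rows make up. A row lasts 1/10 s, in which the tool goes at most 50 mm and 8.59 degrees, less where a joint would pass 70% of its speed; a pose out of reach is approached as far as the arm can. A call with a gripper value outside its range is refused whole. The fingers move at their own pace and stop on an object; the grip force is fixed at half the most. Time passes only in rows, so rows that repeat a pose let the fingers close, or fill a call up. It gives the time, the measured TCP pose, the force and the opening at its end, in the units of the state.
- env.state(): the state, without advancing time (a new reading comes with each control period).
- env.read_camera(name): name is "scene" or "top" or "wrist"; returns a dict with "image" (480x640x3 uint8, blue, green, red), "range_z" (480x640 float32, mm along the optical axis (not along the pixel's ray), 0 where there is no reading), "fx", "fy", "cx", "cy" (pixels), "rvec" (rotation vector, rad) and "tvec" (3), from world to camera coordinates, as OpenCV has them; the wrist camera has in their place "tool_from_camera" (4x4, takes a point from camera to tool coordinates, whose origin is the TCP and whose axes are the flange's). Camera axes: x right, y down, z forward; pixel columns grow to the right and rows downward; lengths in mm; the calibration is good to about 2 mm. A picture is of the moment at which its call begins: read the wrist's pose just before it.
- env.job_done(): hands the job in, once; it reports no verdict.
The state is a dict: "t": time; "joints": joint angles; "qvel": joint speeds; "tau": joint torques, N m; "eef_pos": TCP position; "tcp_rot": TCP orientation; "ft_force": force on the tool from outside, world axes, zero at the start; "moment": the same for the moment, N m; "opening": opening from 0.0 (shut) to 1.0 (fully open).
Only numpy, scipy, OpenCV 4.12 (cv2) and the standard library are available. Lean on these libraries where they do the work, as an engineer would, in place of code of your own. Each camera call takes 0.05 s, during which the arm holds its last target. There are 200 camera calls.

TASK

The lid has been laid on the red sharps container but not snapped on: press down round its rim with the fingertips, at the thumb pad in each corner, until all four corner clips have clicked and the lid sits flush on the container all round. Keep off the disposal flap in the middle of the lid, do not lift the lid off, and leave the other supplies where they stand.

Things in the scene. Friction and masses are not known exactly. Their poses are not given: they have to be found in the camera images.
- bin: red plastic sharps container, 116 x 170 mm at its top, rim 130 mm above the table, standing in a flat steel bench holder (156 x 206 mm) that is screwed down: it does not move. Origin on the table under its centre, z up; its long side runs along its y axis, its short side along its x axis.
- lid: loose white plastic lid, 132 (x) x 180 (y) x 4 mm, flexible enough in twist to press one corner home alone. Origin at the centre of its underside, axes as the container's. At the start it lies level on the hooks of its four spring clips, underside 138 mm above the table; fully home it stops hard on the rim at 130 mm.
- flap: closed white disposal flap on top of the middle of the lid, 64 mm (x) x 42 mm (y) plus a small thumb tab, its top 9 to 11 mm above the lid's underside. Origin at its hinge, 32 mm to the -x side of the lid's centre; it reaches from there along the lid's +x. It is not to be pressed.
- press_near_left (a point): centre of the top of the thumb pad at the lid's -x, +y corner: raised pad 22 mm (x) x 28 mm (y), centred 50 mm (x) and 66 mm (y) from the lid's centre, a spring clip on the edge outside it. 144 mm above the table at the start, 136 mm when home. Takes 8 to 20 N; about 5 mm down it snaps over and pulls itself home.
- press_near_right (a point): centre of the top of the thumb pad at the lid's -x, -y corner: raised pad 22 mm (x) x 28 mm (y), centred 50 mm (x) and 66 mm (y) from the lid's centre, a spring clip on the edge outside it. 144 mm above the table at the start, 136 mm when home. Behaves like the near left one.
- press_far_left (a point): centre of the top of the thumb pad at the lid's +x, +y corner: raised pad 22 mm (x) x 28 mm (y), centred 50 mm (x) and 66 mm (y) from the lid's centre, a spring clip on the edge outside it. 144 mm above the table at the start, 136 mm when home. Behaves like the near left one.
- press_far_right (a point): centre of the top of the thumb pad at the lid's +x, -y corner: raised pad 22 mm (x) x 28 mm (y), centred 50 mm (x) and 66 mm (y) from the lid's centre, a spring clip on the edge outside it. 144 mm above the table at the start, 136 mm when home. Behaves like the near left one.
- gallipot: small steel bowl, 68 mm across, 35 mm high: a bystander, loose. Origin at the centre of its underside.
- tape: roll of paper tape lying flat, 80 mm across, 24 mm high: a bystander, loose. Origin at the centre of its underside.
- bandage: white bandage roll standing up, 48 mm across, 80 mm high: a bystander, loose. Origin at the centre of its underside.
- iodine: small brown glass bottle, 44 mm across, 85 mm high: a bystander, loose. Origin at the centre of its underside.
- saline: clear bottle, 64 mm across, 165 mm high: a bystander, loose. Origin at the centre of its underside.
- swabs: white and blue box of swabs, 75 x 110 x 60 mm: a bystander, loose. Origin at the centre of its underside.
- tray: rectangular steel instrument tray, 86 x 156 mm, 38 mm high: a bystander, loose. Origin at the centre of its underside.
Things that resemble listed ones, but are neither listed nor needed, are in the scene too. Several things have the shape of the lid; the one meant has the colours described above.

How it is judged (in metres and radians):
At the end, for the whole second after the job is handed in: all four corners of the lid are down: each thumb pad's top is within 2.5 mm of its fully home height (136 mm) on the container, the lid is square on the container (centre within 6 mm, 0.06 rad) and at rest (z of press_near_left in the frame of bin between 0.132 and 0.1385 m and z of press_near_right in the frame of bin between 0.132 and 0.1385 m and z of press_far_left in the frame of bin between 0.132 and 0.1385 m and z of press_far_right in the frame of bin between 0.132 and 0.1385 m and horizontal distance between lid and bin below 0.006 m and angle between the y axis of lid and the y axis of bin, either way round below 0.06 rad and linear speed of lid below 0.02 m/s); the robot touches nothing.
It fails at once if the lid is lifted or tipped off the container (its middle more than 8 mm above where it lay, or tilted beyond 0.2 rad) (z of lid in the frame of bin above 0.1463 m or angle between lid's own z axis and vertical above 0.2 rad).
It fails at once if the lid is pressed with something other than the fingers (more than 5 N) (contact force between the arm and lid above 5 N).
It fails at once if the disposal flap in the middle is pressed (more than 3 N) (contact force between any of the fingers, the arm and flap above 3 N).
It fails at once if one of the other supplies is moved more than 20 mm (distance of any of gallipot, tape, bandage, iodine, saline, swabs, tray from where it was at the start of the episode above 0.02 m).
It also fails if it takes over 51 s, if anything falls off the work surface, if the arm or the gripper's body presses on something with over 40 N, if the wrist force passes 120 N, or if a joint passes its speed limit or range.

## Working session

There is one attempt and no reset: what is moved stays moved. The work goes in short steps, Python scripts to look and compute and a shell command to move; the robot and the scene stay as the last step left them, time stands still between calls to the robot, and variables do not carry over. Pictures are saved under pics/ and viewed, about 8 in all and at most 12, crops included, and the job is handed in when it is done.

```bash
mkdir -p pics; ls
python3 - <<'E'
from cell import env
import cv2,numpy as np
s=env.state();print({k:np.round(v,3).tolist() for k,v in s.items()})
for n in("top","scene"):
    c=env.read_camera(n);cv2.imwrite(f"pics/{n}0.png",c["image"]);np.savez(f"{n}0.npz",**c)
E
```

```text
pics
{'t': 0.0, 'joints': [-1.373, 0.492, 1.559, -0.0, 1.092, -0.106], 'qvel': [-0.001, -0.002, -0.001, -0.001, 0.001, 0.0], 'tau': [0.001, -61.264, -25.818, 0.069, 0.048, -0.0], 'eef_pos': [186.925, -596.137, 214.028], 'tcp_rot': [-3.14, -0.0, 0.304], 'ft_force': [0.765, -0.204, 0.176], 'moment': [0.034, -0.055, -0.029], 'opening': 1.004}
```

View pics/top0.png

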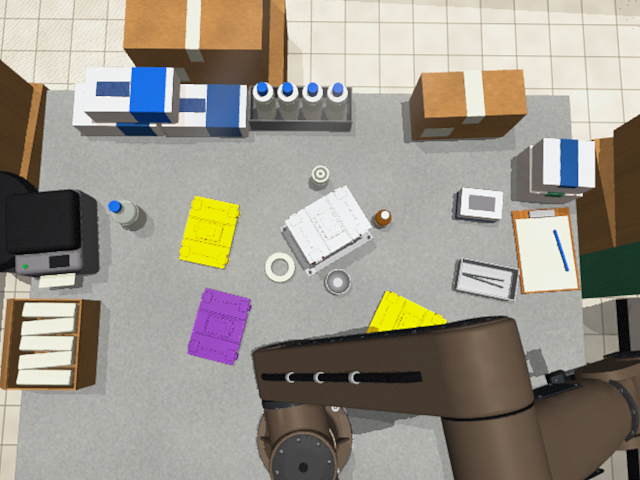

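View pics/scene0.png

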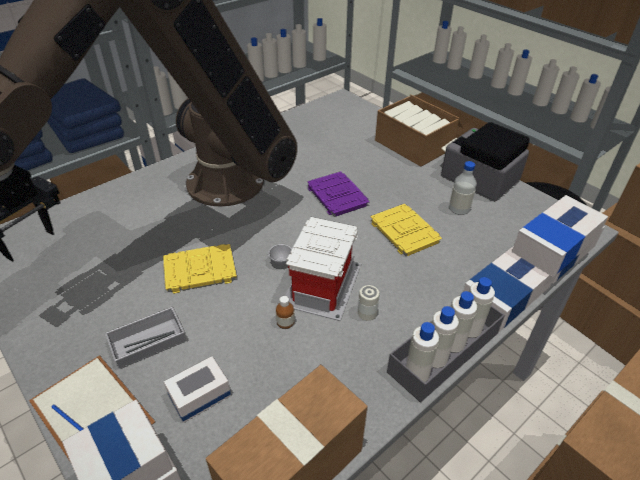

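The lid meant is the white one on the red container, at top pixel (328,225) and scene pixel (324,247). The lookalikes are yellow at top (210,232) and (405,315), and purple at (220,326), all lying flat on the table. I'll measure the white lid and take a close crop of it.

Run:
```python
import cv2,numpy as np
c=np.load("top0.npz");z=c["range_z"];v,u=np.mgrid[:480,:640]
R=cv2.Rodrigues(c["rvec"])[0]
P=np.stack([(u-c["cx"])/c["fx"]*z,(v-c["cy"])/c["fy"]*z,z],-1)
W=(P-c["tvec"].ravel())@R
roi=(abs(u-328)<70)&(abs(v-225)<60)&(z>0)
m=roi&(W[...,2]>132)&(W[...,2]<156)
p=W[m];print(len(p),np.percentile(p[:,2],[1,10,25,50,75,90,99]).round(1))
r=cv2.minAreaRect(p[:,:2].astype(np.float32));print(r,cv2.boxPoints(r))
l=roi&(W[...,2]>136)&(W[...,2]<141.5);
k=cv2.minAreaRect(W[l][:,:2].astype(np.float32));print(k)
# other tall things nearby
for n,(a,b) in dict(gallipot=(338,282),bandage=(320,175),iodine=(383,216),tape=(280,267),yellow=(405,315)).items(): print(n,W[b,a].round(0))
h=(W[...,2]-130)*12
o=cv2.applyColorMap(np.clip(h,0,255).astype(np.uint8),cv2.COLORMAP_JET)[165:285,260:400]
i=c["image"][165:285,260:400]
cv2.imwrite("pics/crop1.png",cv2.resize(np.vstack([i,o]),None,fx=2.4,fy=2.4,interpolation=cv2.INTER_CUBIC))
```

```text
3716 [136.2 139.  140.7 142.8 145.  147.3 150.8]
((542.3506469726562, -54.45466613769531), (134.05299377441406, 180.67056274414062), 31.36166000366211) [[ 438.1028    -12.200596]
 [ 532.13074  -166.47505 ]
 [ 646.5985    -96.70874 ]
 [ 552.57056    57.56572 ]]
((542.809326171875, -54.20457458496094), (133.20408630371094, 180.49014282226562), 31.436416625976562)
gallipot [406. -86.  -1.]
bandage [683. -33.  81.]
iodine [ 572. -198.   91.]
tape [445.  72.   4.]
yellow [ 319. -264.   21.]
```

View pics/crop1.png

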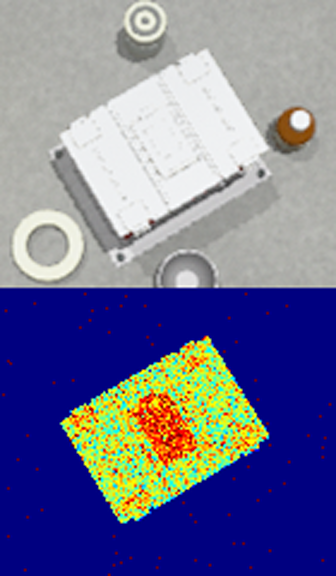

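The crop shows only the white lid standing on the container. Its centre is near (542.5, -54.3) mm with yaw 0.548 rad, and the raised flap is in the middle. I'll shut the fingers and go above the near-right pad.

```bash
cat > h.py <<'E'
import sys,numpy as np
from cell import env
C=np.array([542.5,-54.3]);Y=0.548
def lidxy(a,b): return C+np.array([[np.cos(Y),-np.sin(Y)],[np.sin(Y),np.cos(Y)]])@[a,b]
def rel(a,b,z):
    s=env.state();p=np.array(s["eef_pos"]);yw=s["tcp_rot"][2]
    d=np.append(lidxy(a,b),z)-p;c,n=np.cos(yw),np.sin(yw)
    print("t",round(s["t"],2),"pos",p.round(1),"yaw",round(yw,3),"F",np.round(s["ft_force"],1),"open",round(s["opening"],2))
    print("shift mm",np.round([c*d[0]+n*d[1],n*d[0]-c*d[1],-d[2]],1),"turn",round(yw-Y,3))
if __name__=="__main__": rel(*map(float,sys.argv[1:]))
E
python3 h.py -50 -66 200
python3 -m pendant '[[[0,0.04,-0.025,0,-0.03],[0,0.08,-0.055,0,-0.06],[0,0.12,-0.085,0,-0.1],[0,0.16,-0.115,0,-0.14],[0,0.2,-0.14,0,-0.18],[0,0.24,-0.17,0,-0.22],[0,0.28,-0.2,0,-0.244],[0,0.32,-0.228,0,-0.244]]]'
python3 h.py -50 -66 170
```

```text
t 0.1 pos [ 187.  -596.2  214.1] yaw 0.304 F [ 0.2  0.3 -0.2] open 1.0
shift mm [ 468.8 -334.6   14.1] turn -0.244
t: 0.9
eef_pos: [424.8, -281.1, 214.6]
tcp_rot: [-3.141, 0.0, 0.549]
ft_force: [0.5, -1.2, -0.0]
opening: 0.386
t 0.9 pos [ 424.8 -281.1  214.6] yaw 0.549 F [ 0.5 -1.2 -0. ] open 0.39
shift mm [168.6 -66.2  44.6] turn 0.001
```

```bash
python3 -m pendant '[[[0,0.035,-0.014,0,0],[0,0.07,-0.028,0,0],[0,0.105,-0.042,0.01,0],[0,0.14,-0.056,0.02,0],[0,0.169,-0.066,0.035,0],[0,0.169,-0.066,0.045,0],[0,0.169,-0.066,0.045,0],[0,0.169,-0.066,0.045,0]]]'
python3 h.py -50 -66 146
python3 - <<'E'
from cell import env
import cv2
cv2.imwrite("pics/wrist1.png",env.read_camera("wrist")["image"])
E
```

```text
t: 1.7
eef_pos: [533.6, -139.3, 169.7]
tcp_rot: [-3.141, 0.0, 0.547]
ft_force: [-0.1, -0.9, -0.5]
opening: 0.006
t 1.7 pos [ 533.6 -139.3  169.7] yaw 0.547 F [-0.1 -0.9 -0.5] open 0.01
shift mm [ 1.9 -1.9 23.7] turn -0.001
```

View pics/wrist1.png

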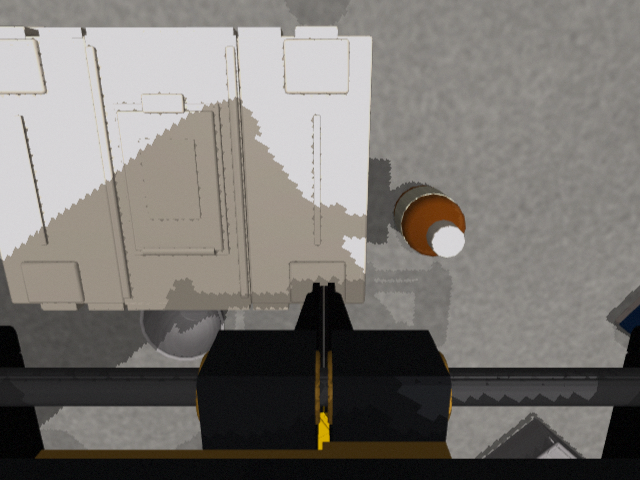

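The wrist view shows the fingertips at (323,284), over the near-right pad at (317,282). The far-right pad is at (316,66), the near-left at (51,282), and the flap at (170,180) is clear. I'll check the lid pose from these pixels.

```bash
python3 - <<'E'
from cell import env
import numpy as np
from h import lidxy
from scipy.spatial.transform import Rotation as Ro
s=env.state();c=env.read_camera("wrist");T=c["tool_from_camera"];R=Ro.from_euler("xyz",s["tcp_rot"]).as_matrix()
for (u,v),ab in (((316,66),(50,-66)),((51,282),(-50,66)),((317,282),(-50,-66))):
    w=c["range_z"][v-4:v+5,u-4:u+5];z=np.median(w[w>0])
    if ab==(-50,-66): z=zl
    zl=z
    p=T@[(u-c["cx"])/c["fx"]*z,(v-c["cy"])/c["fy"]*z,z,1]
    print(ab,(R@p[:3]+s["eef_pos"]).round(1),lidxy(*ab).round(1))
E
python3 h.py -50 -66 146
```

```text
(50, -66) [617.1 -86.3 144.1] [619.6 -84.6]
(-50, 66) [463.4 -25.4 144. ] [465.4 -24. ]
(-50, -66) [ 532.  -138.1  144.1] [ 534.2 -136.7]
t 1.8 pos [ 533.8 -139.7  170.2] yaw 0.547 F [-0.3 -0.6  0. ] open 0.01
shift mm [ 1.9 -2.3 24.2] turn -0.001
```

```bash
sed -i 's/542.5,-54.3/541.3,-55.0/' h.py
python3 -m pendant '[[[0,0.0005,-0.0025,0.01,0],[0,0.0005,-0.0025,0.02,0],[0,0.0005,-0.0025,0.024,0],[0,0.0005,-0.0025,0.026,0],[0,0.0005,-0.0025,0.028,0],[0,0.0005,-0.0025,0.029,0],[0,0.0005,-0.0025,0.03,0],[0,0.0005,-0.0025,0.03,0]]]'
python3 h.py -50 -66 136
```

```text
t: 2.6
eef_pos: [533.2, -136.3, 139.4]
tcp_rot: [-3.141, -0.0, 0.548]
ft_force: [-0.7, -0.4, -0.7]
opening: 0.007
t 2.6 pos [ 533.2 -136.3  139.4] yaw 0.548 F [-0.7 -0.4 -0.7] open 0.01
shift mm [-0.7  0.8  3.4] turn -0.0
```

```bash
python3 -m pendant '[[[0,0,0,0.001,0],[0,0,0,0.002,0],[0,0,0,0.003,0],[0,0,0,0.0035,0],[0,0,0,0.004,0],[0,0,0,0.0045,0],[0,0,0,0.0045,0],[0,0,0,0.0045,0]]]'
python3 h.py -50 -66 160
```

```text
t: 3.4
eef_pos: [533.6, -136.4, 137.0]
tcp_rot: [3.14, -0.001, 0.548]
ft_force: [-5.0, 1.9, 21.7]
opening: 0.006
t 3.4 pos [ 533.6 -136.4  137. ] yaw 0.548 F [-5.   1.9 21.7] open 0.01
shift mm [ -1.    0.5 -23. ] turn -0.0
```

The stop is hard at about 137 mm and 22 N, so that corner is home. I'll lift and move to the far-right pad.

```bash
python3 -m pendant '[[[0,0,0,-0.015,0],[0,0,0,-0.023,0],[0,0.03,0,-0.023,0],[0,0.06,0,-0.023,0],[0,0.085,0,-0.023,0],[0,0.1,0,-0.023,0],[0,0.1,0,-0.017,0],[0,0.1,0,-0.012,0]]]'
python3 h.py 50 -66 139
```

```text
t: 4.2
eef_pos: [617.8, -84.4, 146.2]
tcp_rot: [-3.141, 0.001, 0.548]
ft_force: [-1.0, 0.5, -1.0]
opening: 0.003
t 4.2 pos [617.8 -84.4 146.2] yaw 0.548 F [-1.   0.5 -1. ] open 0.0
shift mm [0.  1.1 7.2] turn 0.0
```

```bash
python3 -m pendant '[[[0,0,0.001,0.002,0],[0,0,0.001,0.003,0],[0,0,0.001,0.004,0],[0,0,0.001,0.005,0],[0,0,0.001,0.006,0],[0,0,0.001,0.007,0],[0,0,0.001,0.008,0],[0,0,0.001,0.008,0]]]'
python3 -m pendant '[[[0,0,0,0.001,0],[0,0,0,0.002,0],[0,0,0,0.003,0],[0,0,0,0.0035,0],[0,0,0,0.004,0],[0,0,0,0.0045,0],[0,0,0,0.0045,0],[0,0,0,0.0045,0]]]'
python3 h.py 50 -66 160
```

```text
t: 5.0
eef_pos: [618.8, -85.1, 138.7]
tcp_rot: [-3.141, 0.001, 0.548]
ft_force: [0.1, 0.3, -0.3]
opening: 0.004
t: 5.8
eef_pos: [619.1, -85.1, 137.0]
tcp_rot: [3.14, -0.001, 0.548]
ft_force: [-7.2, 1.4, 21.9]
opening: 0.006
t 5.8 pos [619.1 -85.1 137. ] yaw 0.548 F [-7.2  1.4 21.9] open 0.01
shift mm [ -0.7  -0.2 -23. ] turn -0.0
```

Far right behaved the same. I'll go to far left, raised well above the flap tab.

```bash
python3 -m pendant '[[[0,0,0,-0.02,0],[0,0,0,-0.035,0],[0,0,-0.035,-0.035,0],[0,0,-0.07,-0.035,0],[0,0,-0.105,-0.035,0],[0,0,-0.132,-0.035,0],[0,0,-0.132,-0.025,0],[0,0,-0.132,-0.012,0]]]'
python3 h.py 50 66 139
```

```text
t: 6.6
eef_pos: [550.7, 27.7, 146.5]
tcp_rot: [3.14, -0.001, 0.549]
ft_force: [0.4, 0.2, -0.2]
opening: 0.001
t 6.6 pos [550.7  27.7 146.5] yaw 0.549 F [ 0.4  0.2 -0.2] open 0.0
shift mm [-1.1 -0.3  7.5] turn 0.001
```

```bash
python3 -m pendant '[[[0,-0.001,0,0.002,0],[0,-0.001,0,0.003,0],[0,-0.001,0,0.004,0],[0,-0.001,0,0.005,0],[0,-0.001,0,0.006,0],[0,-0.001,0,0.007,0],[0,-0.001,0,0.008,0],[0,-0.001,0,0.008,0]]]'
python3 -m pendant '[[[0,0,0,0.001,0],[0,0,0,0.002,0],[0,0,0,0.003,0],[0,0,0,0.0035,0],[0,0,0,0.004,0],[0,0,0,0.0045,0],[0,0,0,0.0045,0],[0,0,0,0.0045,0]]]'
python3 -m pendant '[[[0,0,0,-0.015,0],[0,0,0,-0.023,0],[0,-0.03,0,-0.023,0],[0,-0.06,0,-0.023,0],[0,-0.085,0,-0.023,0],[0,-0.1,0,-0.023,0],[0,-0.1,0,-0.017,0],[0,-0.1,0,-0.012,0]]]'
python3 h.py -50 66 139
```

```text
t: 7.4
eef_pos: [549.4, 26.8, 138.3]
tcp_rot: [-3.142, 0.001, 0.548]
ft_force: [0.1, -0.3, 0.1]
opening: 0.005
t: 8.2
eef_pos: [549.6, 26.9, 136.9]
tcp_rot: [3.14, -0.001, 0.548]
ft_force: [-10.2, -0.9, 34.8]
opening: 0.005
t: 9.0
eef_pos: [464.8, -25.1, 145.8]
tcp_rot: [3.141, -0.001, 0.547]
ft_force: [0.0, -0.0, 0.2]
opening: -0.001
t 9.0 pos [464.8 -25.1 145.8] yaw 0.547 F [ 0.  -0.   0.2] open -0.0
shift mm [-0.3 -0.6  6.8] turn -0.001
```

```bash
python3 -m pendant '[[[0,0,-0.0005,0.002,0],[0,0,-0.0005,0.003,0],[0,0,-0.0005,0.004,0],[0,0,-0.0005,0.005,0],[0,0,-0.0005,0.006,0],[0,0,-0.0005,0.007,0],[0,0,-0.0005,0.0075,0],[0,0,-0.0005,0.0075,0]]]'
python3 -m pendant '[[[0,0,0,0.001,0],[0,0,0,0.002,0],[0,0,0,0.003,0],[0,0,0,0.0035,0],[0,0,0,0.004,0],[0,0,0,0.004,0],[0,0,0,0.004,0],[0,0,0,0.004,0]]]'
python3 -m pendant '[[[0,0,0,-0.015,0],[0,0,0,-0.03,0],[0,-0.02,0,-0.05,0],[0,-0.04,0.03,-0.07,0],[0,-0.05,0.066,-0.09,0],[0,-0.05,0.066,-0.1,0],[0,-0.05,0.066,-0.1,0],[0,-0.05,0.066,-0.1,0]]]'
python3 - <<'E'
from cell import env
import numpy as np,cv2
from h import lidxy
from scipy.spatial.transform import Rotation as Ro
s=env.state();c=env.read_camera("wrist");T=c["tool_from_camera"];R=Ro.from_euler("xyz",s["tcp_rot"]).as_matrix()
cv2.imwrite("pics/wrist2.png",c["image"]);z=c["range_z"]
v,u=np.mgrid[:480,:640]
P=np.stack([(u-c["cx"])/c["fx"]*z,(v-c["cy"])/c["fy"]*z,z,np.ones_like(z)],-1)@T.T
W=P[...,:3]@R.T+s["eef_pos"]
for a in(-50,50):
  for b in(-66,66):
    m=(np.hypot(*np.moveaxis(W[...,:2]-lidxy(a,b),-1,0))<8)&(z>0)&(W[...,2]<160)
    print(a,b,m.sum(),np.median(W[m][:,2]).round(2) if m.any() else None)
E
```

```text
t: 9.8
eef_pos: [463.8, -24.5, 138.4]
tcp_rot: [-3.141, 0.0, 0.548]
ft_force: [-0.2, 0.5, -0.2]
opening: 0.004
t: 10.6
eef_pos: [463.9, -24.6, 136.1]
tcp_rot: [3.141, -0.001, 0.548]
ft_force: [-6.3, 1.0, 24.1]
opening: 0.003
t: 11.4
eef_pos: [455.0, -106.3, 234.1]
tcp_rot: [-3.141, 0.0, 0.548]
ft_force: [0.2, 0.1, -0.1]
opening: 0.004
-50 -66 524 136.18
-50 66 519 136.07
50 -66 0 None
50 66 0 None
```

View pics/wrist2.png

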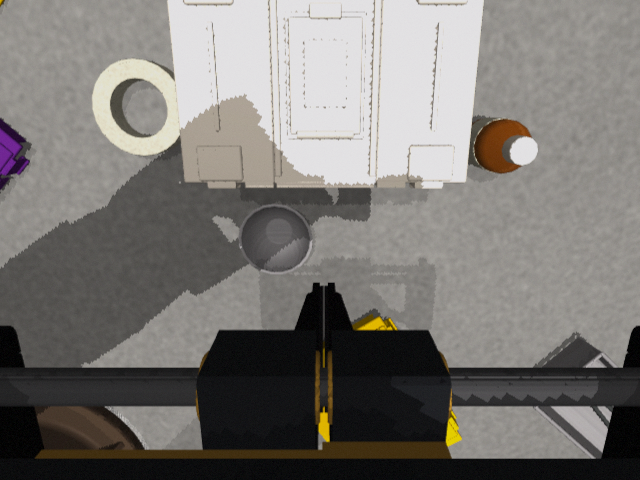

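The near pads, at (220,163) and (432,163), are home at about 136 mm. The far pads are out of view, so I'll move forward to check them.

```bash
python3 -m pendant '[[[0,0.02,0,0,0],[0,0.04,0,0,0],[0,0.055,0,0,0],[0,0.06,0,0,0],[0,0.06,0,0,0],[0,0.06,0,0,0],[0,0.06,0,0,0],[0,0.06,0,0,0]]]'
python3 - <<'E'
from cell import env
import numpy as np,cv2
from h import lidxy
from scipy.spatial.transform import Rotation as Ro
s=env.state();c=env.read_camera("wrist");T=c["tool_from_camera"];R=Ro.from_euler("xyz",s["tcp_rot"]).as_matrix()
cv2.imwrite("pics/wrist3.png",c["image"]);z=c["range_z"]
v,u=np.mgrid[:480,:640]
P=np.stack([(u-c["cx"])/c["fx"]*z,(v-c["cy"])/c["fy"]*z,z,np.ones_like(z)],-1)@T.T
W=P[...,:3]@R.T+s["eef_pos"]
for a in(-50,50):
  for b in(-66,66):
    m=(np.hypot(*np.moveaxis(W[...,:2]-lidxy(a,b),-1,0))<8)&(z>0)&(W[...,2]<160)
    print(a,b,m.sum(),np.median(W[m][:,2]).round(2) if m.any() else None)
m=(W[...,2]>126)&(W[...,2]<145)&(z>0)
print(cv2.minAreaRect(W[m][:,:2].astype(np.float32)))
E
```

```text
t: 12.25
eef_pos: [506.4, -76.0, 234.7]
tcp_rot: [3.141, 0.0, 0.547]
ft_force: [-0.1, -0.1, -0.6]
opening: 0.005
-50 -66 429 136.16
-50 66 429 136.07
50 -66 601 136.15
50 66 600 136.0
((540.0193481445312, -56.74467468261719), (132.4375, 180.67259216308594), 31.3266544342041)
```

View pics/wrist3.png

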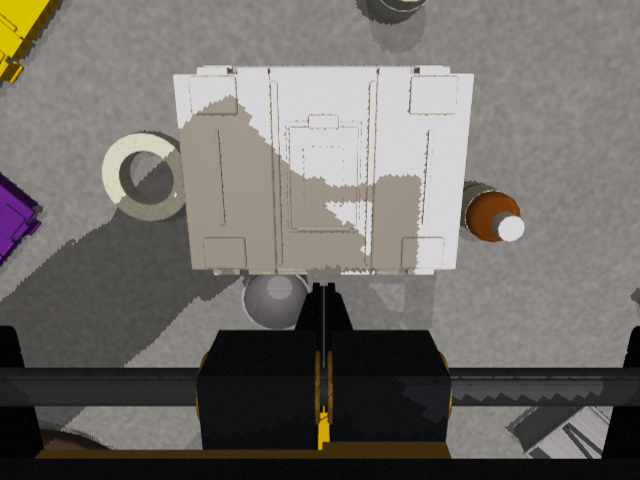

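The view shows all four pads, at (213,96), (434,96), (224,252) and (423,252), all reading about 136 mm. The lid is still square at yaw 31.3° and the robot is clear of it, so I'm handing in.

```bash
python3 -c "
from cell import env
print(env.job_done())"
```

```text
the job is handed in; nothing more can be done
None
```

I pressed all four thumb pads of the white lid home with the shut fingertips, keeping clear of the flap, and handed the job in at about 12 s of the 51 s allowed.

- **Pressing:** each corner gave way by about 138–139 mm. It then met a hard stop at 136–137 mm, with 22–35 N on the wrist.
- **Pad heights:** the last wrist-camera check put the four pads at 136.0–136.2 mm, against 136 mm when fully home.
- **Lid position:** its yaw is unchanged at 31.3° (31.4° before). The wrist camera puts the lid centre at (540.0, -56.7) mm. The top camera put it at (542.5, -54.3) before pressing. The wrist camera already read about 2 mm lower in both axes before pressing, so I take this as calibration error between the cameras rather than lid movement.
- **Not checked:** I did not measure the container's own pose or the other supplies again. Those in the last picture stood undisturbed, and the arm was 234 mm above the table, touching nothing.

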